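# Pack the cone-change caddy

### The arm

A 6-joint arm with a two-finger parallel gripper is mounted at the origin on a cart in front of the work surface, level with it; the furniture and walls round the work are solid. World frame = base frame: x ahead of the robot, y to its left, z up, the work surface at z = 0. Lengths are in mm, angles in rad, forces in N, time in s.
With the tool pointing down it reaches from about 275 to 1000 mm from the base axis. Payload 8.4 kg.
Tool frame: the origin (TCP) lies at the very end of the fingers, on their centre line; the grasp point (between the pads) lies 19 mm behind it (r.pinch_z is the distance from the TCP to the grasp point, in mm); z points along the fingers, y is the line along which they close (so a half turn about z gives the same grasp; the last joint's range is limited). The gripper opens to 85 mm and grips with 20 to 120 N. Pads are 22 mm wide; open, the fingers measure 114 mm over their backs; the gripper's body (76 mm by 85 mm) begins 54 mm behind the grasp point. The pads swing forward as they close: fully open they stand 13 mm farther back than shut.
Start: joints at [1.207, 0.353, 1.633, -0, 1.155, -0.002], TCP at [221.223, 584.541, 231.281] pointing down, gripper open.
Joint ranges: [-2.63, 2.63], [-0.92, 2.1], [0.06, 2.66], [-1.3, 4.44], [0, 2.69], [-3.02, 3.02]. Speed limits (rad/s): [2.22, 2.22, 2.79, 3.14, 3.14, 3.14].

### API

Orientations are given as [roll, pitch, yaw] about the fixed x, y, z axes, in that order (R = Rz(yaw) Ry(pitch) Rx(roll)).
In Python, from rig import r gives the robot as it stands.
- The arm moves only by the tool carry_out, never from a script. Its argument "series" is a list of rows, each a list of 7 numbers: the turn, a rotation vector about the tool's x, y, z as a fraction of full scale, then the shift along the tool's x, y, z as a fraction of full scale, then the gripper command: -1 is fully open, 1 is shut, values between are in proportion. A call has 1 to 8 rows; each row is the pose to reach, as a shift and turn from the pose commanded when the call began, along the tool's axes at that moment, turning the shorter way round; what a row does not reach only later rows make up. Full scale, the value 1, is 0.25 m for a shift and pi rad for a turn. A row lasts 1/8 s, in which the tool goes at most 62.5 mm and 10.7 degrees, less where a joint would pass 70% of its speed; a pose out of reach is approached as far as the arm can. A call with a number of a shift or a turn outside -1 to 1 is refused whole. A call with a gripper value outside its range is refused whole. The fingers move at their own pace and stop on an object; "force" is the grip in N (left out, the last holds). Time passes only in rows, so rows that repeat a pose let the fingers close. It gives the time, the measured TCP pose, the force, the opening and the grip force at its end, in the units of the state.
- r.sense(): the state, without advancing time (a new reading comes with each control period).
- r.grab_frame(name): name is "scene" or "top" or "wrist"; returns the picture (400x640x3 uint8, red, green, blue); there is no depth.
- r.get_calibration(name): a dict with "K" (3x3 intrinsics, pixels), "pose" (4x4, takes a point from camera to world coordinates). Camera axes: x right, y up, looking along -z (the intrinsics and any distortion apply to the point x, -y, -z); pixel columns grow to the right and rows downward; lengths in mm; the calibration is good to about 2 mm. A picture is of the moment at which its call begins: read the wrist's pose just before it. get_calibration takes no time and is no camera call; for the wrist camera it gives the pose at the moment of the call.
- r.sign_off(): hands the job in; it is judged then, once.
Trained networks look in the newest picture that a camera, given by its name, has taken for a name from the list of things; names that differ only in an ending like _2 or _b are one class to them, and where a whole thing is asked for, a point or a joint stands for the part that bears it (a point fixed in the world has none). Each returns a list of dicts, best first, with "score" (0 to 1); they miss things now and then, are a little off and sometimes report something else, mostly with a low value. They report only what shows in the picture. A call takes as long as a camera call. They do not tell look-alikes from the thing itself.
- r.silhouettes(camera, label): "region" (400x640 bool, what is visible of it) and "position" ([row, column] in pixels, amid what is visible of it).
The state is a dict: "clock": time; "qpos": joint angles; "qvel": joint speeds; "joint_efforts": joint torques, N m; "eef_pos": TCP position; "tcp_rot": TCP orientation; "contact_force": force on the tool from outside, world axes, zero at the start; "wrist_torque": the same for the moment, N m; "opening": opening from 0.0 (shut) to 1.0 (fully open); "grasp_force": force on a finger pad.
Only numpy, scipy, OpenCV 4.12 (cv2) and the standard library are available. Lean on these libraries where they do the work, as an engineer would, in place of code of your own. Each camera call takes 0.05 s, during which the arm holds its last target. There are 200 camera calls.

### The job

Pack the blue caddy for the cone change: thread the white ring down over the steel post, set the silver-grey cone flange down on the middle of the round green pad, and stand the clear bottle with the black cap upright in the white square well. Leave the copper-coloured cone, the black ring and the blue-capped bottle standing where they are, and keep the black-capped bottle from falling over.

Things in the scene. Friction and masses are not known exactly. Their poses are not given: they have to be found in the camera images.
- steel_cone_mid (a point): The wanted cone for an instrument's inlet, bare silver-grey metal: a round flange 46 mm across and 12 mm high, above it a blunt cone up to 26 mm over the underside. It stands flange down on the bench. The point lies on its axis, half-way up the flange, 6 mm above the underside; z is its axis, up.
- white_ring_mid (a point): The wanted white knurled retaining ring, about 45 mm across, 20 mm high, with a through hole 23 mm wide, lying flat on the bench; the point is its centre (in the hole), 10 mm above the underside; z is its axis.
- black_cap_bottle_mid (a point): The wanted round clear bottle with a black screw cap, standing on the bench: body 54 mm across up to about 80 mm, cap 32 mm across, 105 mm high in all, 110 to 210 g; the point is its centre, 52.5 mm above the underside; z is its axis, up.
- copper_cone_mid (a point): Look-alike, to be left alone: a cone for an instrument's inlet, copper-coloured: a round flange 46 mm across and 12 mm high, above it a blunt cone up to 26 mm over the underside. It stands flange down on the bench. The point lies on its axis, half-way up the flange, 6 mm above the underside; z is its axis, up.
- black_ring_mid (a point): Look-alike, to be left alone: a black knurled retaining ring, about 45 mm across, 20 mm high, with a through hole 23 mm wide, lying flat on the bench; the point is its centre (in the hole), 10 mm above the underside; z is its axis.
- blue_cap_bottle_mid (a point): Look-alike, to be left alone: a round clear bottle with a blue screw cap, standing on the bench: body 54 mm across up to about 80 mm, cap 32 mm across, 105 mm high in all, 160 g; the point is its centre, 52.5 mm above the underside; z is its axis, up.
- post_insert_seat (a point): Insert with a slim upright steel post on a grey plate: post 8 mm thick, tip 34 mm above the plate (48 mm above the bench), 14 mm wide collar 3 mm high at its foot (goes inside the ring's hole). The point is on the post's axis at the plate's top. Plate 86 x 88 mm, top 14 mm above the bench, in any of the caddy's three places (94.5 mm apart); axes as the caddy's.
- pad_insert_seat (a point): Insert with a round green pad, 40 mm across and 6 mm high, in the middle of a grey plate. The point is the centre of the pad's top, 20 mm above the bench. Plate 86 x 88 mm, top 14 mm above the bench, in any of the caddy's three places (94.5 mm apart); axes as the caddy's.
- well_insert_seat (a point): Insert with a square well of thin white walls on a grey plate: 74 mm wide inside, walls 4 mm thick and 12 mm high (rims at 26 mm above the bench). The point is the centre of the well's floor, 14 mm above the bench. Plate 86 x 88 mm, top 14 mm above the bench, in any of the caddy's three places (94.5 mm apart); axes as the caddy's.
- caddy: The blue service caddy, a shallow tray 100 mm (its x) by 294 mm (its y), rim 12 mm high, with a black lug at each end (316 mm over all), fixed to the bench. It holds the three grey inserts in a row along its y. Origin: centre of its underside. Its long side lies across in front of the robot; behind it stands the tall instrument (face at x = 0.58, a door handle out to 0.55).
There are look-alikes about, which are no part of the job. Leave any pink look-alike of the part that bears white_ring_mid alone. Leave any red look-alike of the part that bears steel_cone_mid alone.

How it is judged:
By the outcome, as a careful person would: the job done as asked, in the order asked, and still so for the second after the job is handed in, with the robot touching nothing.
It also fails if it takes over 96 s, if anything falls off the work surface, if the arm or the gripper's body presses on something with over 40 N, if the wrist force passes 120 N, or if a joint passes its speed limit or range.

## Working session

There is one attempt and no reset: what is moved stays moved. The work goes in short steps, Python scripts to look and compute and a tool call to move; the robot and the scene stay as the last step left them, time stands still between calls to the robot, and variables do not carry over. Pictures are saved under pics/ and viewed, at most 19 in all, crops included, and the job is handed in when it is done.

Besides the shell and the picture viewer there is one more tool, called after "Call:" as name(argument=value, ...), one argument or row to a line, values as JSON. carry_out: Moves the arm, as the interface text tells. Its arguments: {"type":"object","properties":{"series":{"type":"array"},"force":{"type":"number"}},"required":["series"]}

```bash
ls; mkdir -p pics; cat > h.py <<'E'
import numpy as np, cv2
from rig import r
from scipy.spatial.transform import Rotation as R
def save(cam,name):
    im=r.grab_frame(cam); cv2.imwrite('pics/'+name,im[:,:,::-1]); return im
def ray(cam,row,col,z,cal=None):
    c=cal or r.get_calibration(cam); K=np.array(c['K']);P=np.array(c['pose'])
    d=np.linalg.inv(K)@[col,row,1]; d=P[:3,:3]@[d[0],-d[1],-d[2]]; o=P[:3,3]
    return o+d*(z-o[2])/d[2]
def proj(cam,p,cal=None):
    c=cal or r.get_calibration(cam); K=np.array(c['K']);P=np.array(c['pose'])
    q=P[:3,:3].T@(np.array(p)-P[:3,3]); u=K@[q[0],-q[1],-q[2]]; return u[1]/u[2],u[0]/u[2]
E
python3 - <<'E'
from h import *
for c in('scene','top'):
    save(c,c+'0.png'); k=r.get_calibration(c); print(c,np.round(k['K'],1).tolist(),np.round(k['pose'],3).tolist(),[x for x in k if x not in('K','pose')])
s=r.sense(); print(s)
for n,z in [('steel_cone_mid',13),('white_ring_mid',20),('black_cap_bottle_mid',52),('post_insert_seat',14),('pad_insert_seat',20),('well_insert_seat',14),('caddy',6)]:
    for d in r.silhouettes('top',n):
        print(n,round(d['score'],2),np.round(d['position']),d['region'].sum(),np.round(ray('top',*d['position'],z)))
E
```

```text
pics
scene [[479.6, 0.0, 317.5], [0.0, 479.6, 197.9], [0.0, 0.0, 1.0]] [[-0.582, 0.431, -0.689, -327.795], [-0.813, -0.294, 0.503, 643.543], [0.014, 0.853, 0.522, 723.274], [0.0, 0.0, 0.0, 1.0]] []
top [[443.9, 0.0, 315.9], [0.0, 443.9, 200.5], [0.0, 0.0, 1.0]] [[0.015, 0.987, -0.162, 345.91], [-0.999, 0.02, 0.027, 17.004], [0.03, 0.162, 0.986, 1231.826], [0.0, 0.0, 0.0, 1.0]] []
{'clock': 0.1, 'qpos': array([ 1.20661085e+00,  3.53601721e-01,  1.63404088e+00,  7.14786730e-06,
        1.15519430e+00, -2.40524231e-03]), 'qvel': array([-0.00012096, -0.00284529, -0.00137408, -0.00240782,  0.00118578,
       -0.00239673]), 'joint_efforts': array([ 2.39693094e-03, -6.06358337e+01, -3.42818034e+01,  1.02556160e-04,
        3.88230023e-03,  3.30940838e-05]), 'eef_pos': array([221.06527446, 584.15385193, 230.63056978]), 'tcp_rot': array([-3.14034842e+00, -9.52849802e-06,  2.77980953e+00]), 'contact_force': array([ 0.14829737, -0.44076502, -0.40481926]), 'wrist_torque': array([0.01996434, 0.00461326, 0.03569105]), 'grasp_force': 0.0, 'opening': 1.0005195943156184}
steel_cone_mid 0.53 [257. 177.] 210 [385. 357.  13.]
steel_cone_mid 0.42 [144. 204.] 135 [701. 301.  13.]
steel_cone_mid 0.2 [236. 317.] 994 [448. -21.  13.]
white_ring_mid 0.74 [172. 207.] 176 [619. 286.  20.]
white_ring_mid 0.69 [215. 172.] 151 [497. 375.  20.]
black_cap_bottle_mid 0.9 [239. 447.] 432 [ 443. -369.   52.]
post_insert_seat 0.7 [235. 352.] 942 [ 453. -118.   14.]
pad_insert_seat 0.82 [243. 287.] 1005 [428.  61.  20.]
pad_insert_seat 0.51 [232. 353.] 967 [ 459. -119.   20.]
well_insert_seat 0.82 [238. 316.] 968 [442. -17.  14.]
caddy 0.89 [240. 334.] 1107 [438. -70.   6.]
```

View pics/scene0.png

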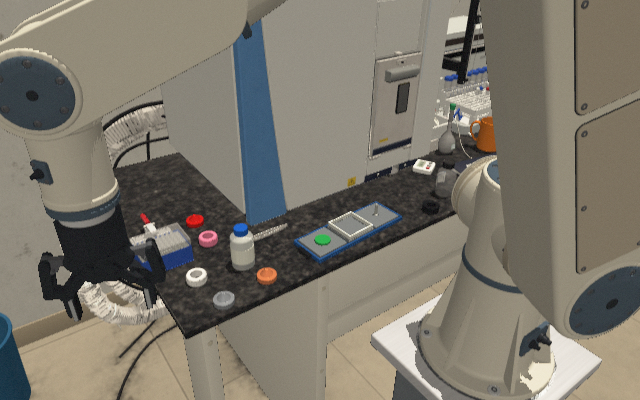

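View pics/top0.png

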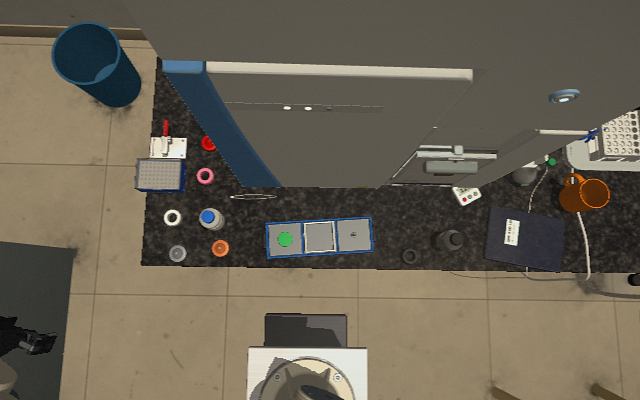

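The top view shows the white ring at (217,172), the silver cone at (253,177), the copper cone at (247,220) and the blue-cap bottle at (217,210). The pad is at (239,285), the well at (237,320), the post at (235,353), the black ring at (256,410) and the black-cap bottle at (239,452). I'll square the tool to the world and move over the ring and cone.

Call:
carry_out(
  series=[
    [0,0,0.385,-0.98,-0.5,0,-1],
    [0,0,0.385,-0.98,-0.5,0,-1],
    [0,0,0.385,-0.98,-0.5,0,-1],
    [0,0,0.385,-0.98,-0.5,0,-1],
    [0,0,0.385,-0.98,-0.5,0,-1],
    [0,0,0.385,-0.98,-0.5,0,-1],
    [0,0,0.385,-0.98,-0.5,0,-1],
    [0,0,0.385,-0.98,-0.5,0,-1],
  ],
)

```text
clock: 1.45
eef_pos: [406.2, 380.8, 231.3]
tcp_rot: [3.142, -0.0, 1.571]
contact_force: [0.3, -0.4, -0.5]
opening: 0.998
grasp_force: 0.0
```

```bash
python3 - <<'E'
from h import *
s=r.sense(); print(s['clock'],s['eef_pos'],s['tcp_rot'],s['qpos'])
c=r.get_calibration('wrist'); print(np.round(c['K'],1).tolist(),np.round(c['pose'],3).tolist())
save('wrist','w1.png')
for n,z in [('steel_cone_mid',13),('white_ring_mid',10)]:
    for d in r.silhouettes('wrist',n):
        (cx,cy),rad=cv2.minEnclosingCircle(np.argwhere(d['region']).astype(np.float32)); print(n,round(d['score'],2),np.round(d['position']),d['region'].sum(),np.round(ray('wrist',*d['position'],z,c)),cx,cy,rad,ray('wrist',cx,cy,z,c).round(1))
E
```

```text
1.45 [406.21580072 380.80501709 231.34322704] [ 3.14152335e+00 -7.73785557e-05  1.57070085e+00] [7.50422349e-01 2.47363669e-01 1.78080131e+00 1.03924324e-05
 1.11332422e+00 7.50513236e-01]
[[355.0, 0.0, 320.1], [0.0, 355.0, 193.1], [0.0, 0.0, 1.0]] [[1.0, -0.001, 0.001, 406.043], [0.001, 0.951, 0.31, 460.615], [-0.001, -0.31, 0.951, 373.285], [0.0, 0.0, 0.0, 1.0]]
steel_cone_mid 0.97 [236. 582.] 1547 [697. 293.  13.] 235.5 585.0 24.622243881225586 [699.9 293.9  13. ]
steel_cone_mid 0.58 [177. 310.] 1447 [396. 361.  13.] 177.59034729003906 309.09521484375 21.784971237182617 [394.2 360.2  13. ]
white_ring_mid 0.66 [166. 410.] 1338 [500. 372.  10.] 161.5381622314453 402.0877990722656 23.35743522644043 [491.5 376.9  10. ]
white_ring_mid 0.63 [233. 507.] 1427 [615. 295.  10.] 233.0 503.2765808105469 23.80764389038086 [610.4 295.4  10. ]
```

View pics/w1.png

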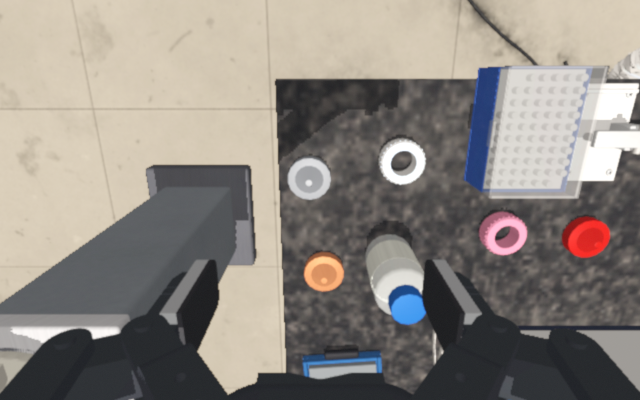

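The wrist view shows the white ring at (161,402), the silver cone at (178,309), and the blue-cap bottle just behind them. I'll move down over the ring.

Call:
carry_out(
  series=[
    [0,0,0,-0.016,0.34,0.485,-0.3],
    [0,0,0,-0.016,0.34,0.485,-0.3],
    [0,0,0,-0.016,0.34,0.485,-0.3],
    [0,0,0,-0.016,0.34,0.485,-0.3],
    [0,0,0,-0.016,0.34,0.485,-0.3],
    [0,0,0,-0.016,0.34,0.485,-0.3],
  ],
)

```text
clock: 2.35
eef_pos: [491.1, 377.7, 112.0]
tcp_rot: [3.14, -0.002, 1.571]
contact_force: [-0.2, 0.4, 0.6]
opening: 0.649
grasp_force: 0.0
```

```bash
cat >> h.py <<'E'
def look(name,n,z):
    s=r.sense(); c=r.get_calibration('wrist'); im=save('wrist',name)
    print(s['clock'],s['eef_pos'].round(1),s['tcp_rot'].round(4),round(s['opening'],3))
    for d in r.silhouettes('wrist',n):
        p=np.argwhere(d['region']).astype(np.float32); (a,b),rad=cv2.minEnclosingCircle(p)
        print(n,round(d['score'],2),np.round(d['position']),int(d['region'].sum()),'circ',round(a),round(b),round(rad),ray('wrist',a,b,z,c).round(1))
    return im,c
E
python3 - <<'E'
from h import *
im,c=look('w2.png','white_ring_mid',20)
for d in r.silhouettes('wrist','blue_cap_bottle_mid'): print(d['score'],np.round(d['position']),ray('wrist',*d['position'],52,c))
# hole/top by fit: white pixels
m=(im.min(2)>150).astype(np.uint8); n,l,st,ce=cv2.connectedComponentsWithStats(m)
for i in range(1,n):
    if st[i][4]>400: print(st[i],ce[i])
E
```

```text
2.35 [491.1 377.7 112. ] [ 3.1396e+00 -1.6000e-03  1.5711e+00] 0.649
white_ring_mid 0.66 [207. 327.] 2718 circ 195 321 33 [491.5 380.1  20. ]
white_ring_mid 0.61 [285. 469.] 2402 circ 291 470 33 [605.4 303.1  20. ]
0.92 [337. 315.] [487.70374073 287.54422932  52.        ]
[    0     0   640   269 98048] [333.93232906 102.07634016]
[ 287  162   67   66 2532] [320.03199052 195.4478673 ]
[446 274  56  44 920] [475.25543478 290.62282609]
[ 272  304   79   75 2551] [311.40062721 356.15836927]
```

View pics/w2.png

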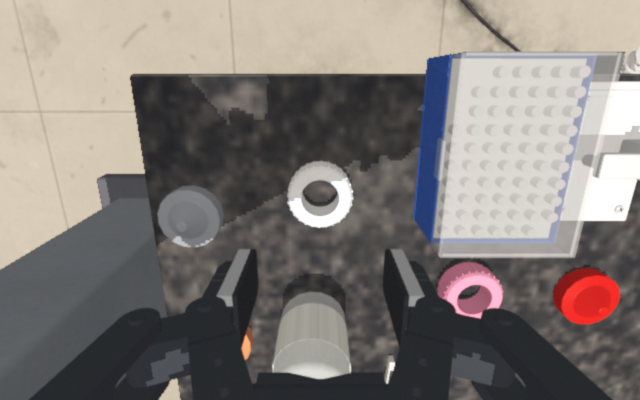

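The ring lies centred at (195,320), about x 491, y 378, and the blue bottle is clear at y≈288. I'll descend and grip.

Call:
carry_out(
  series=[
    [0,0,0,0.001,0.001,0.2,-0.3],
    [0,0,0,0.001,0.001,0.36,-0.3],
    [0,0,0,0.001,0.001,0.42,-0.3],
    [0,0,0,0.001,0.001,0.442,-0.3],
    [0,0,0,0.001,0.001,0.442,-0.3],
    [0,0,0,0.001,0.001,0.442,1],
    [0,0,0,0.001,0.001,0.442,1],
    [0,0,0,0.001,0.001,0.442,1],
  ],
  force=40,
)

```text
clock: 3.5
eef_pos: [492.4, 377.8, 1.3]
tcp_rot: [3.139, -0.002, 1.57]
contact_force: [-1.2, -0.9, 6.5]
opening: 0.497
grasp_force: 40.5
```

Call:
carry_out(
  series=[
    [0,0,0,0,0,0,1],
    [0,0,0,0,0,0,1],
  ],
)

```text
clock: 3.75
eef_pos: [492.4, 377.8, 1.3]
tcp_rot: [3.139, -0.002, 1.57]
contact_force: [-0.9, -1.4, 6.7]
opening: 0.498
grasp_force: 40.5
```

```bash
python3 - <<'E'
from h import *
look('w3.png','white_ring_mid',20)
E
```

```text
3.75 [492.4 377.8   1.3] [ 3.1394e+00 -1.5000e-03  1.5702e+00] 0.498
white_ring_mid 0.82 [288. 323.] 8566 circ 275 320 57 [492.  383.4  20. ]
```

View pics/w3.png

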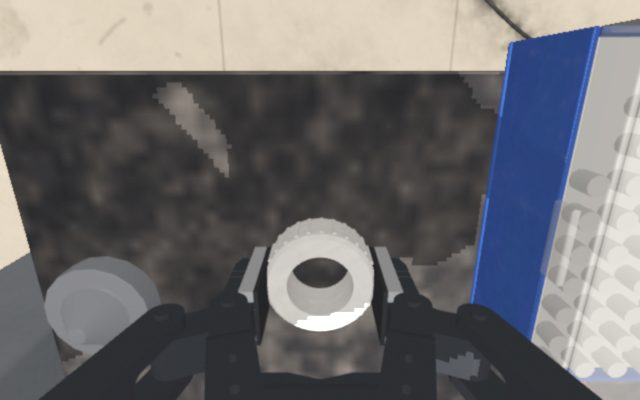

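```bash
python3 - <<'E'
from h import *
c=r.get_calibration('wrist'); print(c['pose'].round(3) if hasattr(c['pose'],'round') else c['pose'])
print(ray('wrist',331,320,20,c),ray('wrist',218,320,0,c),ray('wrist',240,320,20,c),ray('wrist',285,373.5,20,c),ray('wrist',285,267.5,20,c))
im=cv2.imread('pics/w3.png'); 
print(im[200:345:3,320].mean(1).round().astype(int).tolist())
E
```

```text
[[ 1.00000e+00 -0.00000e+00 -1.00000e-03  4.91933e+02]
 [ 0.00000e+00  9.51000e-01  3.09000e-01  4.57383e+02]
 [ 1.00000e-03 -3.09000e-01  9.51000e-01  1.43344e+02]
 [ 0.00000e+00  0.00000e+00  0.00000e+00  1.00000e+00]]
[492.06906371 356.71303455  20.        ] [492.0713274 399.4549241   0.       ] [492.05508885 398.50267364  20.        ] [513.40392374 378.77999503  20.        ] [471.12690326 378.7929483   20.        ]
[59, 60, 60, 63, 65, 67, 154, 173, 175, 174, 178, 189, 200, 202, 206, 205, 207, 207, 205, 152, 76, 76, 67, 59, 55, 54, 54, 57, 63, 86, 174, 173, 175, 175, 176, 174, 175, 173, 175, 255, 255, 255, 255, 255, 110, 108, 103, 100, 91]
```

Call:
carry_out(
  series=[
    [0,0,0,0,0,-0.1,1],
    [0,0,0,0,0,-0.4,1],
    [0,0,0,0,0,-0.6,1],
    [0,0,0,-0.3,-0.08,-0.6,1],
    [0,0,0,-0.6,-0.16,-0.6,1],
    [0,0,0,-0.8,-0.2,-0.6,1],
    [0,0,0,-0.98,-0.24,-0.6,1],
    [0,0,0,-0.98,-0.24,-0.6,1],
  ],
)

```text
clock: 4.85
eef_pos: [429.9, 129.1, 150.2]
tcp_rot: [-3.141, 0.0, 1.567]
contact_force: [0.0, 0.1, -0.4]
opening: 0.5
grasp_force: 40.9
```

Call:
carry_out(
  series=[
    [0,0,0,-0.25,0,0,1],
    [0,0,0,-0.25,0,0,1],
    [0,0,0,-0.25,0,0,1],
  ],
)

```text
clock: 5.22
eef_pos: [432.0, 70.3, 150.1]
tcp_rot: [3.14, -0.001, 1.569]
contact_force: [-0.1, -0.5, -0.9]
opening: 0.499
grasp_force: 40.9
```

```bash
python3 - <<'E'
from h import *
im,c=look('w4.png','well_insert_seat',26)
for n in('post_insert_seat','pad_insert_seat'):
  for d in r.silhouettes('wrist',n): print(n,d['score'],np.round(d['position']),ray('wrist',*d['position'],14,c))
E
```

```text
5.225 [432.   70.3 150.1] [ 3.1401e+00 -7.0000e-04  1.5693e+00] 0.499
well_insert_seat 0.57 [273. 331.] 2036 circ 282 336 64 [445.8 -17.   26. ]
pad_insert_seat 0.85 [174. 329.] [439.26388764  75.29374658  14.        ]
```

View pics/w4.png

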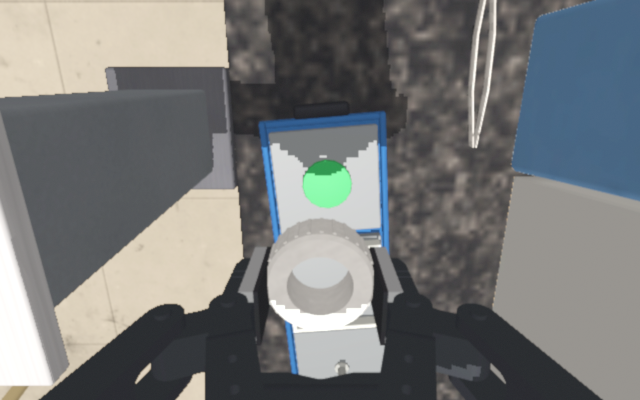

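The wrist view shows the green pad at (183,327) and the post tip at about (366,342). I'll measure these, plus the caddy axis, from both cameras.

```bash
python3 - <<'E'
from h import *
c=r.get_calibration('wrist')
def green(im): 
    g=(im[:,:,1].astype(int)>im[:,:,0].astype(int)+60)&(im[:,:,1].astype(int)>im[:,:,2].astype(int)+60)
    n,l,st,ce=cv2.connectedComponentsWithStats(g.astype(np.uint8)); i=1+np.argmax(st[1:,4]); return ce[i][::-1],st[i]
im=cv2.imread('pics/w4.png')[:,:,::-1]; g,st=green(im); print('pad w',g,st,ray('wrist',*g,20,c))
t=cv2.imread('pics/top0.png')[:,:,::-1]; g,st=green(t); print('pad t',g,st,ray('top',*g,20))
a=cv2.resize(im[330:400,280:400],None,fx=5,fy=5,interpolation=0); b=cv2.resize(t[205:270,255:385],None,fx=5,fy=5,interpolation=0)
o=np.zeros((350+325+5,650,3),np.uint8); o[:350,:600]=a;o[355:,:]=b; o=np.ascontiguousarray(o[:,:]); cv2.imwrite('pics/c1.png',cv2.resize(o[:,:,::-1],None,fx=.88,fy=.88))
E
```

```text
pad w [183.62585034 326.60430839] [ 303  160   48   48 1764] [436.26014887  69.96179609  20.        ]
pad t [238.72151899 284.63924051] [278 232  14  14 158] [438.29660104  67.08448718  20.        ]
```

View pics/c1.png

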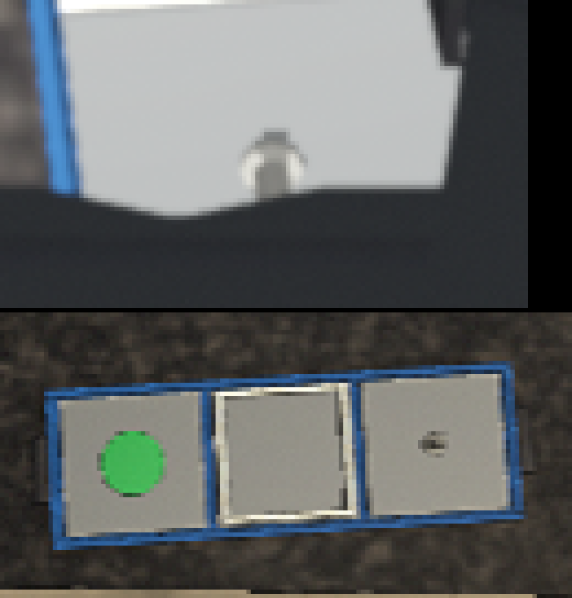

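```bash
python3 - <<'E'
from h import *
c=r.get_calibration('wrist')
print(ray('wrist',361,341.8,14,c),ray('wrist',367,341.8,17,c))
for z in(14,30): print(ray('top',234.5,353.4,z))
p=lambda x,y:ray('top',205+(y-312.4)/4.4,255+x/4.4,12)
L=[p(46,394),p(55,550),p(522,518),p(512,365)]; print(np.round(L,1),np.mean(L,0))
w=[ray('top',205+(y-312.4)/4.4,255+x/4.4,26) for x,y in((215,392),(219,524),(357,516),(350,383))]; print(np.mean(w,0))
for a,b in((1,2),(0,3)): print(np.arctan2(-(L[a]-L[b])[0],(L[a]-L[b])[1]))
E
```

```text
[ 452.56331246 -111.63185351   14.        ] [ 452.48402366 -116.02165186   17.        ]
[ 453.71615393 -121.39558402   14.        ]
[ 452.29977289 -119.57727001   30.        ]
[[ 479.7  121.3   12. ]
 [ 383.   112.4   12. ]
 [ 407.6 -177.4   12. ]
 [ 503.6 -171.6   12. ]] [443.4760922  -28.83367665  12.        ]
[444.0928643  -28.57640521  26.        ]
0.08446856246351847
0.08143823262910342
```

Caddy yaw is about 0.083 rad, the post is at about (452.5, -119) and the pad at about (436, 70). I'll hover the ring over the post tip.

Call:
carry_out(
  series=[
    [0,0,0,-0.758,0.082,0,1],
    [0,0,0,-0.758,0.082,0,1],
    [0,0,0,-0.758,0.082,0,1],
    [0,0,0,-0.758,0.082,0.1,1],
    [0,0,0,-0.758,0.082,0.34,1],
    [0,0,0,-0.758,0.082,0.34,1],
    [0,0,0,-0.758,0.082,0.34,1],
    [0,0,0,-0.758,0.082,0.34,1],
  ],
)

```text
clock: 6.42
eef_pos: [453.3, -119.8, 66.6]
tcp_rot: [3.138, 0.001, 1.571]
contact_force: [0.1, -0.7, 0.0]
opening: 0.494
grasp_force: 41.0
```

```bash
python3 - <<'E'
from h import *
im,c=look('w5.png','post_insert_seat',14)
print(proj('wrist',[452.4,-119.3,48],c),proj('wrist',[452.4,-119.3,14],c))
cv2.imwrite('pics/c2.png',cv2.resize(im[180:400,200:440,::-1],None,fx=2.5,fy=2.5))
E
```

```text
6.425 [ 453.3 -119.8   66.6] [3.1381e+00 9.0000e-04 1.5712e+00] 0.494
post_insert_seat 0.92 [192. 319.] 14216 circ 199 318 92 [ 451.7 -107.1   14. ]
(np.float64(244.25066088545603), np.float64(318.7446731028428)) (np.float64(218.4371026876201), np.float64(318.8136319341239))
```

View pics/c2.png

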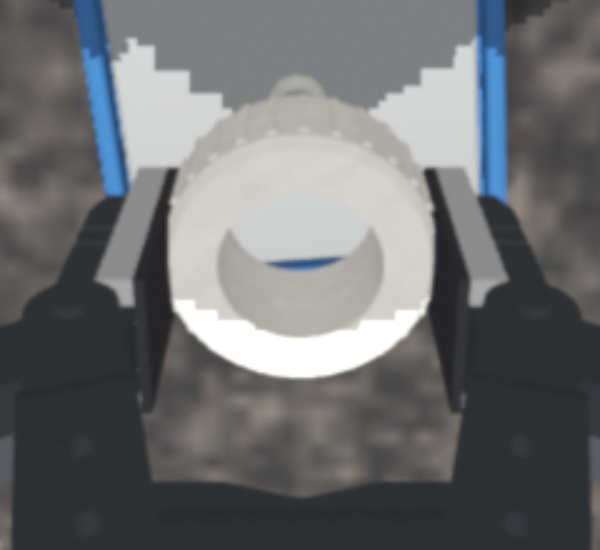

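```bash
python3 - <<'E'
from h import *
c=r.get_calibration('wrist'); im=cv2.imread('pics/w5.png')
print(im[203:220,319].mean(1).astype(int), im[211,300:340].mean(1).astype(int))
for row in (209,210,211): print(ray('wrist',row,319.2,14,c)-[0,7,0])
E
```

```text
[128 127 128 127 127 127 136 154 168 171 170 167 153 137 141 160 174] [128 128 127 127 127 127 128 128 128 127 127 131 139 146 153 159 164 167
 170 168 165 164 161 158 150 138 130 128 127 127 127 128 127 127 128 127
 127 127 127 127]
[ 452.25798609 -120.32176866   14.        ]
[ 452.258147   -120.94618091   14.        ]
[ 452.25830822 -121.57176383   14.        ]
```

The collar's near edge shows at (209,319), which puts the post at about (452.3,-120.5). I'll lower the ring.

Call:
carry_out(
  series=[
    [0,0,0,-0.004,-0.004,0.02,1],
    [0,0,0,-0.004,-0.004,0.06,1],
    [0,0,0,-0.004,-0.004,0.09,1],
    [0,0,0,-0.004,-0.004,0.12,1],
    [0,0,0,-0.004,-0.004,0.15,1],
    [0,0,0,-0.004,-0.004,0.18,1],
    [0,0,0,-0.004,-0.004,0.18,1],
    [0,0,0,-0.004,-0.004,0.18,1],
  ],
)

```text
clock: 7.52
eef_pos: [450.6, -120.9, 19.6]
tcp_rot: [-3.142, -0.0, 1.57]
contact_force: [0.0, 0.2, 0.4]
opening: 0.495
grasp_force: 41.0
```

Call:
carry_out(
  series=[
    [0,0,0,0,0.007,0,1],
    [0,0,0,0,0.007,0.008,1],
    [0,0,0,0,0.007,0.016,1],
    [0,0,0,0,0.007,0.016,1],
    [0,0,0,0,0.007,0.016,1],
  ],
)

```text
clock: 8.15
eef_pos: [452.2, -120.8, 15.5]
tcp_rot: [-3.141, -0.0, 1.57]
contact_force: [-0.3, -0.3, -0.3]
opening: 0.499
grasp_force: 41.0
```

Next: release, rise straight up, and go toward the cone at about (394,360), arriving at z≈110.

Call:
carry_out(
  series=[
    [0,0,0,0,0,0,-0.2],
    [0,0,0,0,0,0,-0.2],
    [0,0,0,0,0,0,-0.2],
    [0,0,0,0,0,-0.06,-0.2],
    [0,0,0,0,0,-0.3,-0.2],
    [0,0,0,0,0,-0.54,-0.2],
    [0,0,0,0,0,-0.54,-0.2],
  ],
)

```text
clock: 9.02
eef_pos: [455.4, -121.7, 155.9]
tcp_rot: [3.133, 0.002, 1.57]
contact_force: [-0.0, 0.2, 0.0]
opening: 0.601
grasp_force: 0.0
```

```bash
python3 - <<'E'
from h import *
im,c=look('w6.png','white_ring_mid',34)
t=save('top','t1.png')
cv2.imwrite('pics/c3.png',np.vstack([cv2.resize(im,(480,300)),cv2.resize(t[205:270,255:385],(480,240),interpolation=0)])[:,:,::-1])
E
```

```text
9.025 [ 455.4 -121.7  155.9] [3.1326e+00 2.5000e-03 1.5703e+00] 0.601
white_ring_mid 0.93 [195. 316.] 2135 circ 181 315 30 [ 451.9 -118.4   34. ]
```

View pics/c3.png

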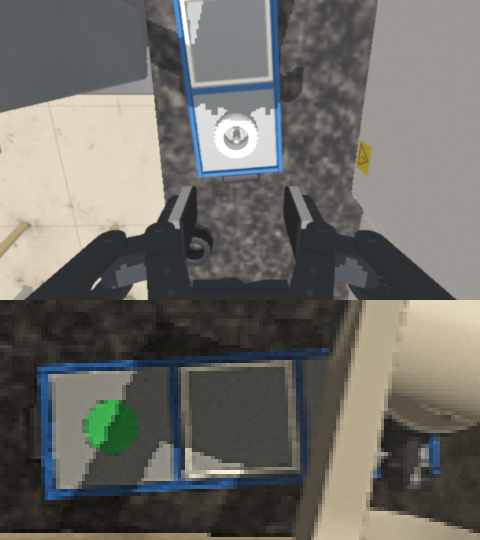

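The ring is threaded on the post, at (181,315) in the wrist view with the post in its hole. Now to the cone.

Call:
carry_out(
  series=[
    [0,0,0,0.98,-0.12,0,-0.2],
    [0,0,0,0.98,-0.12,0,-0.2],
    [0,0,0,0.98,-0.12,0,-0.2],
    [0,0,0,0.98,-0.12,0,-0.2],
    [0,0,0,0.98,-0.12,0,-0.2],
    [0,0,0,0.98,-0.12,0,-0.2],
  ],
)

```text
clock: 9.93
eef_pos: [421.5, 123.9, 149.4]
tcp_rot: [-3.139, 0.001, 1.572]
contact_force: [0.6, -0.9, -0.0]
opening: 0.598
grasp_force: 0.0
```

Call:
carry_out(
  series=[
    [0,0,0,0.95,-0.12,0,-0.2],
    [0,0,0,0.95,-0.12,0,-0.2],
    [0,0,0,0.95,-0.12,0,-0.2],
    [0,0,0,0.95,-0.12,0.18,-0.2],
    [0,0,0,0.95,-0.12,0.18,-0.2],
    [0,0,0,0.95,-0.12,0.18,-0.2],
    [0,0,0,0.95,-0.12,0.18,-0.2],
  ],
)

```text
clock: 10.8
eef_pos: [393.5, 360.2, 106.2]
tcp_rot: [3.141, -0.0, 1.568]
contact_force: [-0.8, -0.1, 0.5]
opening: 0.603
grasp_force: 0.0
```

```bash
python3 - <<'E'
from h import *
im,c=look('w7.png','steel_cone_mid',10)
E
```

```text
10.8 [393.5 360.2 106.2] [ 3.1412 -0.      1.5683] 0.603
steel_cone_mid 0.92 [194. 320.] 3247 circ 197 322 33 [394.2 359.6  10. ]
steel_cone_mid 0.6 [330. 340.] 2556 circ 329 341 29 [409.7 246.6  10. ]
```

View pics/w7.png

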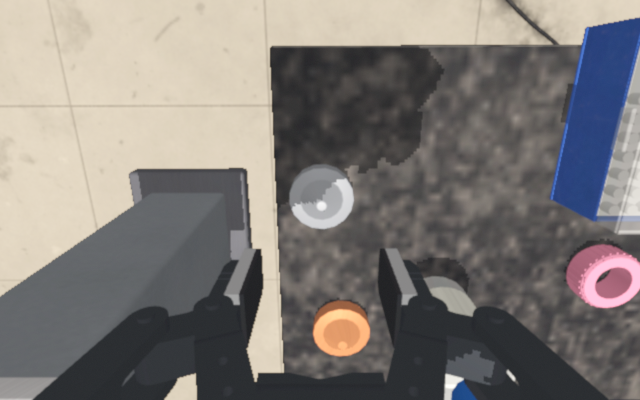

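The silver cone is centred at (197,322), about (394.2, 359.7). I'll descend and grip by the flange.

Call:
carry_out(
  series=[
    [0,0,0,-0.001,0.003,0.2,-0.35],
    [0,0,0,-0.001,0.003,0.34,-0.35],
    [0,0,0,-0.001,0.003,0.4,-0.35],
    [0,0,0,-0.001,0.003,0.42,-0.35],
    [0,0,0,-0.001,0.003,0.423,-0.35],
    [0,0,0,-0.001,0.003,0.423,-0.35],
  ],
  force=40,
)

```text
clock: 11.65
eef_pos: [394.0, 362.0, 0.8]
tcp_rot: [3.14, -0.001, 1.57]
contact_force: [0.3, -0.2, -1.1]
opening: 0.677
grasp_force: 0.0
```

Call:
carry_out(
  series=[
    [0,0,0,0,0,0,1],
    [0,0,0,0,0,0,1],
    [0,0,0,0,0,0,1],
    [0,0,0,0,0,0,1],
  ],
)

```text
clock: 12.15
eef_pos: [393.9, 361.9, 1.0]
tcp_rot: [3.14, -0.001, 1.57]
contact_force: [-0.9, -2.2, 10.3]
opening: 0.514
grasp_force: 39.4
```

```bash
python3 - <<'E'
from h import *
im,c=look('w8.png','steel_cone_mid',10)
for d in r.silhouettes('wrist','steel_cone_mid')[:1]:
    p=np.argwhere(d['region']); print(p.min(0),p.max(0))
E
```

```text
12.15 [393.9 361.9   1. ] [ 3.1404e+00 -1.0000e-03  1.5704e+00] 0.514
steel_cone_mid 0.76 [275. 320.] 8704 circ 277 320 54 [393.7 360.8  10. ]
[224 269] [327 373]
```

View pics/w8.png

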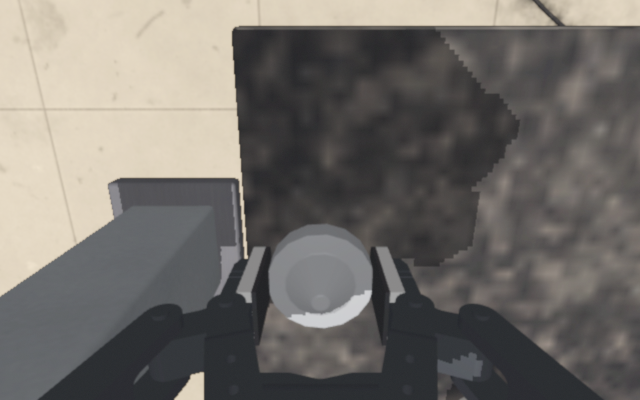

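Gripped: the flange sits between the pads at rows 224–327. I'll lift and compute the offset.

```bash
python3 - <<'E'
from h import *
c=r.get_calibration('wrist'); a=ray('wrist',223.5,320,0,c);b=ray('wrist',327.5,320,12,c); print(a,b,(a+b)/2-r.sense()['eef_pos'])
E
```

```text
[393.56031507 381.10455872   0.        ] [393.58337926 336.37598093  12.        ] [-0.28789621 -3.16841123  4.97477251]
```

Call:
carry_out(
  series=[
    [0,0,0,0,0,-0.04,1],
    [0,0,0,0,0,-0.2,1],
    [0,0,0,0,0,-0.4,1],
    [0,0,0,0,0,-0.52,1],
    [0,0,0,-0.3,0.04,-0.52,1],
    [0,0,0,-0.55,0.08,-0.52,1],
    [0,0,0,-0.78,0.11,-0.52,1],
    [0,0,0,-0.78,0.11,-0.52,1],
  ],
)

```text
clock: 13.3
eef_pos: [420.5, 163.3, 130.4]
tcp_rot: [-3.142, 0.001, 1.567]
contact_force: [-0.2, -0.3, 0.1]
opening: 0.509
grasp_force: 41.1
```

```bash
cat >> h.py <<'E'
def green(im): 
    i=im.astype(int); g=(i[:,:,1]>i[:,:,0]+40)&(i[:,:,1]>i[:,:,2]+40)
    n,l,st,ce=cv2.connectedComponentsWithStats(g.astype(np.uint8)); k=1+np.argmax(st[1:,4]); return ce[k][::-1],st[k]
E
python3 - <<'E'
from h import *
im,c=look('w9.png','steel_cone_mid',130)
g,st=green(im); print(g,st,ray('wrist',*g,20,c))
E
```

```text
13.3 [420.5 163.3 130.4] [-3.1416e+00  5.0000e-04  1.5668e+00] 0.509
steel_cone_mid 0.6 [273. 319.] 8586 circ 277 320 53 [420.4 156.4 130. ]Traceback (most recent call last):
  File "<stdin>", line 3, in <module>
  File "h.py", line 22, in green
    n,l,st,ce=cv2.connectedComponentsWithStats(g.astype(np.uint8)); k=1+np.argmax(st[1:,4]); return ce[k][::-1],st[k]
                                                                        ~~~~~~~~~^^^^^^^^^^
    return _wrapfunc(a, 'argmax', axis=axis, out=out, **kwds)
    return bound(*args, **kwds)
ValueError: attempt to get argmax of an empty sequence
```

Cone held, about 3 mm toward -y of the TCP. I'll move over the pad and measure it again.

Call:
carry_out(
  series=[
    [0,0,0,-0.362,0.064,0,1],
    [0,0,0,-0.362,0.064,0,1],
    [0,0,0,-0.362,0.064,0,1],
    [0,0,0,-0.362,0.064,0,1],
    [0,0,0,-0.362,0.064,0,1],
  ],
)

```text
clock: 14.02
eef_pos: [436.7, 77.1, 129.8]
tcp_rot: [3.141, -0.0, 1.572]
contact_force: [-0.4, -0.2, -0.5]
opening: 0.511
grasp_force: 41.1
```

```bash
python3 - <<'E'
from h import *
im,c=look('w10.png','steel_cone_mid',130)
g,st=green(im); print(g,st,ray('wrist',*g,20,c)); print(ray('wrist',st[1],st[0]+st[2]/2,20,c),ray('wrist',st[1]+st[3],st[0]+st[2]/2,20,c),ray('wrist',g[0],st[0],20,c),ray('wrist',g[0],st[0]+st[2],20,c))
for d in r.silhouettes('wrist','steel_cone_mid')[:1]:
    p=np.argwhere(d['region']); print(p.min(0),p.max(0))
E
```

```text
14.025 [436.7  77.1 129.8] [ 3.1415e+00 -2.0000e-04  1.5718e+00] 0.511
steel_cone_mid 0.86 [273. 320.] 8762 circ 277 320 54 [436.6  70.6 130. ]
[199.72013652 321.07996099] [ 296  175   52   50 2051] [437.11067285  69.53497763  20.        ]
[437.7310332   88.73372681  20.        ] [437.87639343  48.9759187   20.        ] [418.28529304  69.4911075   20.        ] [457.31450971  69.58206009  20.        ]
[224 269] [327 372]
```

View pics/w10.png

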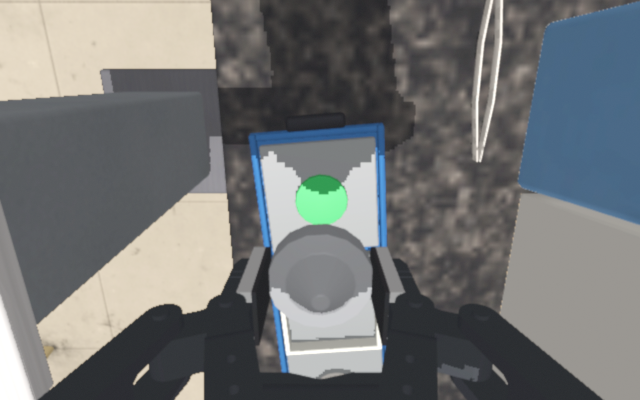

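The pad centre is at (200,322), about (437, 69). I'll lower to just above it.

Call:
carry_out(
  series=[
    [0,0,0,-0.021,0.002,0.2,1],
    [0,0,0,-0.021,0.002,0.32,1],
    [0,0,0,-0.021,0.002,0.37,1],
    [0,0,0,-0.021,0.002,0.38,1],
    [0,0,0,-0.021,0.002,0.38,1],
    [0,0,0,-0.021,0.002,0.38,1],
  ],
)

```text
clock: 14.92
eef_pos: [438.0, 70.8, 35.7]
tcp_rot: [3.14, -0.0, 1.57]
contact_force: [-0.5, 0.3, -0.5]
opening: 0.509
grasp_force: 41.0
```

```bash
python3 - <<'E'
from h import *
im,c=look('w11.png','steel_cone_mid',30)
g,st=green(im); print(g,st,ray('wrist',st[1],321,20,c),'pad centre y',ray('wrist',st[1],321,20,c)[1]-20)
i=im.astype(int); m=(i[:,:,1]>i[:,:,0]+40)&(i[:,:,1]>i[:,:,2]+40)
for row in range(st[1],st[1]+st[3],6):
    q=np.flatnonzero(m[row]); A=ray('wrist',row,q[0],20,c);B=ray('wrist',row,q[-1]+1,20,c); print(row,((A+B)/2).round(1)[:2],A[0].round(1),B[0].round(1))
E
```

```text
14.925 [438.   70.8  35.7] [ 3.1398e+00 -3.0000e-04  1.5704e+00] 0.509
steel_cone_mid 0.69 [272. 320.] 8656 circ 277 320 54 [437.8  60.5  30. ]
[221.61119082 317.64275466] [282 212  74  27 697] [438.17493482  89.71196648  20.        ] pad centre y 69.71196648143516
212 [437.   89.7] 434.4 439.6
218 [437.2  86.6] 426.7 447.7
224 [437.2  83.5] 423.3 451.2
230 [437.5  80.4] 421.3 453.7
236 [420.2  77.2] 419.2 421.2
```

Call:
carry_out(
  series=[
    [0,0,0,0.005,-0.002,0.02,1],
    [0,0,0,0.005,-0.002,0.04,1],
    [0,0,0,0.005,-0.002,0.054,1],
    [0,0,0,0.005,-0.002,0.054,1],
    [0,0,0,0.005,-0.002,0.054,1],
    [0,0,0,0.005,-0.002,0.054,1],
  ],
)

```text
clock: 15.78
eef_pos: [436.5, 71.9, 21.1]
tcp_rot: [-3.141, 0.0, 1.57]
contact_force: [-0.9, -0.0, -0.3]
opening: 0.51
grasp_force: 41.1
```

Call:
carry_out(
  series=[
    [0,0,0,0,0.003,0.003,1],
    [0,0,0,0,0.003,0.005,1],
    [0,0,0,0,0.003,0.005,1],
    [0,0,0,0,0.003,0.005,1],
  ],
)

```text
clock: 16.27
eef_pos: [436.7, 71.9, 20.9]
tcp_rot: [-3.14, 0.0, 1.57]
contact_force: [-9.0, 0.8, 24.6]
opening: 0.506
grasp_force: 43.7
```

Contact on the pad. I'll ease off, release and rise.

Call:
carry_out(
  series=[
    [0,0,0,0,0,-0.003,1],
    [0,0,0,0,0,-0.003,1],
    [0,0,0,0,0,-0.003,-0.25],
    [0,0,0,0,0,-0.003,-0.25],
    [0,0,0,0,0,-0.003,-0.25],
    [0,0,0,0,0,-0.08,-0.25],
    [0,0,0,0,0,-0.3,-0.25],
    [0,0,0,0,0,-0.44,-0.25],
  ],
)

```text
clock: 17.27
eef_pos: [437.9, 72.0, 131.8]
tcp_rot: [3.14, -0.0, 1.57]
contact_force: [0.5, -0.9, -0.2]
opening: 0.625
grasp_force: 0.0
```

Call:
carry_out(
  series=[
    [0,0,0,0,0,-0.05,-0.25],
    [0,0,0,0,0,-0.05,-0.25],
    [0,0,0,0,0,-0.05,-0.25],
  ],
)

```text
clock: 17.65
eef_pos: [436.6, 71.7, 141.2]
tcp_rot: [-3.139, 0.0, 1.57]
contact_force: [0.1, 0.6, 0.2]
opening: 0.623
grasp_force: 0.0
```

```bash
python3 - <<'E'
from h import *
im,c=look('w12.png','steel_cone_mid',30)
cv2.imwrite('pics/c4.png',cv2.resize(im[100:300,200:440,::-1],None,fx=2.5,fy=2.5))
E
```

```text
17.65 [436.6  71.7 141.2] [-3.1395e+00  4.0000e-04  1.5703e+00] 0.623
steel_cone_mid 0.92 [193. 321.] 2952 circ 192 322 31 [437.1  69.6  30. ]
```

View pics/c4.png

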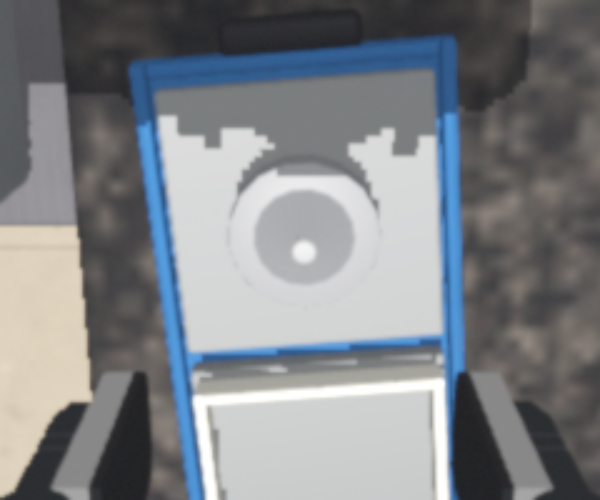

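The cone sits centred on the pad, at about (437.1, 69.5). Now the bottle.

Call:
carry_out(
  series=[
    [0,0,0,-0.98,0.02,-0.32,-1],
    [0,0,0,-0.98,0.02,-0.32,-1],
    [0,0,0,-0.98,0.02,-0.32,-1],
    [0,0,0,-0.98,0.02,-0.32,-1],
    [0,0,0,-0.98,0.02,-0.32,-1],
    [0,0,0,-0.98,0.02,-0.32,-1],
  ],
)

```text
clock: 18.5
eef_pos: [441.8, -173.2, 221.6]
tcp_rot: [-3.14, -0.001, 1.569]
contact_force: [0.2, 0.3, 0.7]
opening: 1.001
grasp_force: 0.0
```

Call:
carry_out(
  series=[
    [0,0,0,-0.63,0,0,-1],
    [0,0,0,-0.63,0,0,-1],
    [0,0,0,-0.63,0,0,-1],
    [0,0,0,-0.63,0,0,-1],
    [0,0,0,-0.63,0,0,-1],
  ],
)

```text
clock: 19.12
eef_pos: [442.1, -328.6, 221.5]
tcp_rot: [-3.14, -0.002, 1.571]
contact_force: [0.0, 0.2, -0.4]
opening: 0.998
grasp_force: 0.0
```

```bash
python3 - <<'E'
from h import *
im,c=look('w13.png','black_cap_bottle_mid',52)
i=r.silhouettes('wrist','black_cap_bottle_mid')[0]['region']; p=np.argwhere(i); print(p.min(0),p.max(0))
E
```

```text
19.125 [ 442.1 -328.6  221.5] [-3.1399e+00 -1.8000e-03  1.5715e+00] 0.998
black_cap_bottle_mid 0.58 [222. 317.] 3818 circ 221 318 41 [ 439.5 -378.    52. ]
[180 288] [262 347]
```

View pics/w13.png

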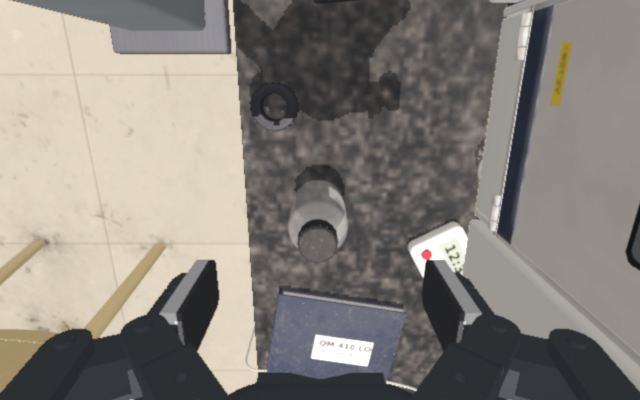

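The bottle's cap centre is at (243,318), with a box behind it and a timer to the right, both low.

```bash
python3 - <<'E'
from h import *
c=r.get_calibration('wrist'); im=cv2.imread('pics/w13.png').mean(2)
print(ray('wrist',242,318.5,105,c)); print(ray('wrist',262.5,318.5,105,c)[1]+16, ray('wrist',180,322,0,c))
print([ray('wrist',219,x,70,c).round(1)[0] for x in (288,348)])
E
```

```text
[ 440.81180681 -375.09299744  105.        ]
-377.61086980164805 [ 443.91676319 -353.23940419    0.        ]
[np.float64(413.4), np.float64(466.9)]
```

Call:
carry_out(
  series=[
    [0,0,0,-0.194,-0.006,0.28,-1],
    [0,0,0,-0.194,-0.006,0.28,-1],
    [0,0,0,-0.194,-0.006,0.28,-1],
    [0,0,0,-0.194,-0.006,0.28,-1],
    [0,0,0,-0.194,-0.006,0.28,-1],
  ],
)

```text
clock: 19.9
eef_pos: [441.4, -378.9, 154.0]
tcp_rot: [3.14, 0.001, 1.571]
contact_force: [1.1, -0.0, 0.1]
opening: 1.005
grasp_force: 0.0
```

```bash
python3 - <<'E'
from h import *
im,c=look('w14.png','black_cap_bottle_mid',52)
cv2.imwrite('pics/c5.png',cv2.resize(im[100:340,200:440,::-1],None,fx=2.4,fy=2.4))
E
```

```text
19.9 [ 441.4 -378.9  154. ] [3.1400e+00 1.2000e-03 1.5708e+00] 1.005
```

View pics/c5.png

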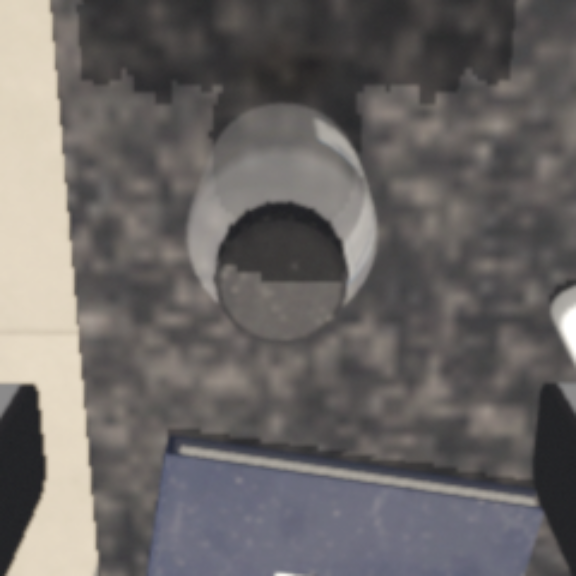

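```bash
python3 - <<'E'
from h import *
c=r.get_calibration('wrist')
print(ray('wrist',242.5,317.5,105,c)+[0,16,0],ray('wrist',216,317.5,105,c),ray('wrist',143,318,0,c)-[0,27,0])
print([ray('wrist',190,200+x/2.4,70,c).round(1)[:2] for x in (188,377)])
E
```

```text
[ 439.48658108 -376.17936415  105.        ] [ 439.50993936 -375.32455693  105.        ] [ 439.25396172 -378.67878672    0.        ]
[array([ 413.2, -370.7]), array([ 465.7, -370.7])]
```

Call:
carry_out(
  series=[
    [0,0,0,0.008,-0.008,0.1,-1],
    [0,0,0,0.008,-0.008,0.26,-1],
    [0,0,0,0.008,-0.008,0.38,-1],
    [0,0,0,0.008,-0.008,0.44,-1],
    [0,0,0,0.008,-0.008,0.446,-1],
    [0,0,0,0.008,-0.008,0.446,-1],
  ],
  force=40,
)

```text
clock: 20.75
eef_pos: [439.4, -377.6, 42.1]
tcp_rot: [3.14, 0.001, 1.57]
contact_force: [-0.0, -0.4, -0.8]
opening: 1.002
grasp_force: 0.0
```

Call:
carry_out(
  series=[
    [0,0,0,0,0,0,-0.3],
    [0,0,0,0,0,0,1],
    [0,0,0,0,0,0,1],
    [0,0,0,0,0,0,1],
    [0,0,0,0,0,0,1],
    [0,0,0,0,0,0,1],
  ],
)

```text
clock: 21.5
eef_pos: [439.2, -377.5, 42.2]
tcp_rot: [3.14, 0.001, 1.57]
contact_force: [-1.2, 1.1, 7.8]
opening: 0.608
grasp_force: 40.4
```

Call:
carry_out(
  series=[
    [0,0,0,0,0,-0.02,1],
    [0,0,0,0,0,-0.06,1],
    [0,0,0,0,0,-0.15,1],
    [0,0,0,0,0,-0.25,1],
    [0,0,0,0,0,-0.32,1],
    [0,0,0,0,0,-0.32,1],
  ],
)

```text
clock: 22.25
eef_pos: [439.5, -377.7, 122.6]
tcp_rot: [3.139, 0.002, 1.57]
contact_force: [0.3, -0.1, -0.9]
opening: 0.611
grasp_force: 42.2
```

```bash
python3 - <<'E'
from h import *
im,c=look('w15.png','black_cap_bottle_mid',52)
E
```

```text
22.25 [ 439.5 -377.7  122.6] [3.1395e+00 1.9000e-03 1.5703e+00] 0.611
black_cap_bottle_mid 0.69 [289. 316.] 21601 circ 285 318 102 [ 438.2 -434.2   52. ]
```

View pics/w15.png

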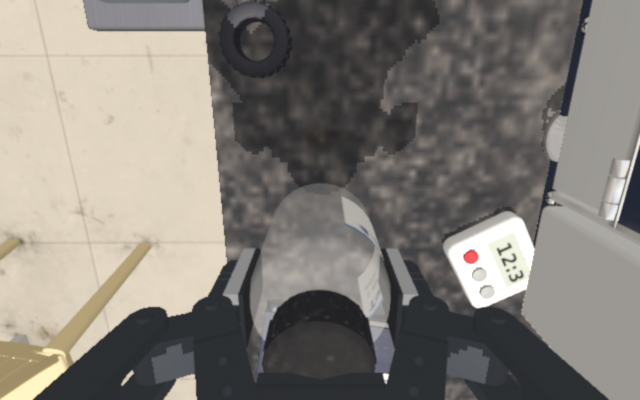

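The bottle is held upright, cap at (330,318). I'll carry it to the well centre at about (444.7,-25.7).

Call:
carry_out(
  series=[
    [0,0,0,0.15,0.02,-0.04,1],
    [0,0,0,0.35,0.02,-0.04,1],
    [0,0,0,0.55,0.02,-0.04,1],
    [0,0,0,0.7,0.02,-0.04,1],
    [0,0,0,0.8,0.02,-0.04,1],
    [0,0,0,0.8,0.02,-0.04,1],
  ],
)

```text
clock: 23.1
eef_pos: [443.0, -175.5, 130.1]
tcp_rot: [-3.14, -0.001, 1.572]
contact_force: [0.2, 0.7, -1.3]
opening: 0.607
grasp_force: 42.2
```

Call:
carry_out(
  series=[
    [0,0,0,0.15,0,0,1],
    [0,0,0,0.35,0,0,1],
    [0,0,0,0.5,0,0,1],
    [0,0,0,0.605,0,0,1],
    [0,0,0,0.605,0,0,1],
    [0,0,0,0.605,0,0,1],
  ],
)

```text
clock: 23.85
eef_pos: [444.0, -26.7, 130.7]
tcp_rot: [-3.141, 0.0, 1.57]
contact_force: [-0.1, -0.5, -1.8]
opening: 0.608
grasp_force: 42.2
```

Call:
carry_out(
  series=[
    [0,0,0,0.001,0.002,0.05,1],
    [0,0,0,0.001,0.002,0.12,1],
    [0,0,0,0.001,0.002,0.19,1],
    [0,0,0,0.001,0.002,0.24,1],
    [0,0,0,0.001,0.002,0.27,1],
    [0,0,0,0.001,0.002,0.28,1],
    [0,0,0,0.001,0.002,0.28,1],
    [0,0,0,0.001,0.002,0.28,1],
  ],
)

```text
clock: 24.85
eef_pos: [444.8, -25.6, 61.4]
tcp_rot: [3.141, 0.0, 1.57]
contact_force: [0.5, -0.1, -0.9]
opening: 0.605
grasp_force: 42.2
```

```bash
python3 - <<'E'
from h import *
im,c=look('w16.png','black_cap_bottle_mid',52)
im2=save('scene','s2.png')
cv2.imwrite('pics/c6.png',np.vstack([cv2.resize(im,(448,280)),cv2.resize(im2[150:300,250:450],(448,320))])[:,:,::-1])
E
```

```text
24.85 [444.8 -25.6  61.4] [3.1407e+00 1.0000e-04 1.5704e+00] 0.605
black_cap_bottle_mid 0.73 [289. 319.] 21801 circ 285 319 102 [444.  -42.6  52. ]
```

View pics/c6.png

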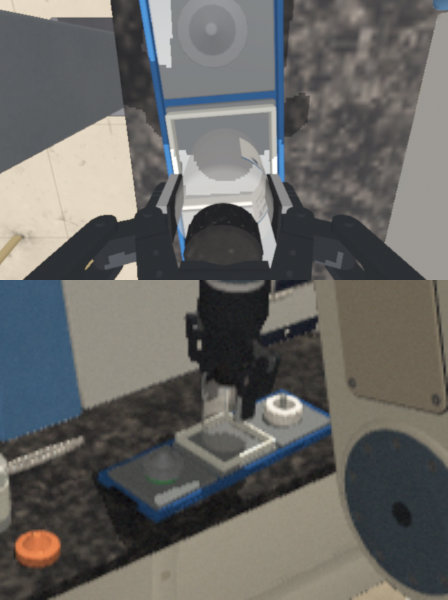

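The bottle is inside the well walls, about 5 mm above the floor. I'll lower to contact.

Call:
carry_out(
  series=[
    [0,0,0,0,0,0.006,1],
    [0,0,0,0,0,0.012,1],
    [0,0,0,0,0,0.018,1],
    [0,0,0,0,0,0.018,1],
    [0,0,0,0,0,0.018,1],
  ],
)

```text
clock: 25.62
eef_pos: [444.4, -25.6, 56.5]
tcp_rot: [-3.141, -0.0, 1.57]
contact_force: [0.4, 0.2, -0.5]
opening: 0.607
grasp_force: 42.2
```

Call:
carry_out(
  series=[
    [0,0,0,0,0,0.003,1],
    [0,0,0,0,0,0.003,1],
    [0,0,0,0,0,0.003,1],
  ],
)

```text
clock: 26.0
eef_pos: [444.5, -25.6, 56.2]
tcp_rot: [3.141, 0.0, 1.57]
contact_force: [-1.1, -0.7, 7.5]
opening: 0.608
grasp_force: 43.2
```

On the floor. I'll open, wait, then rise.

Call:
carry_out(
  series=[
    [0,0,0,0,0,0,0],
    [0,0,0,0,0,0,-0.4],
    [0,0,0,0,0,0,-0.8],
    [0,0,0,0,0,0,-0.8],
    [0,0,0,0,0,0,-0.8],
    [0,0,0,0,0,-0.04,-0.8],
    [0,0,0,0,0,-0.2,-0.8],
    [0,0,0,0,0,-0.4,-0.8],
  ],
)

```text
clock: 27.0
eef_pos: [443.6, -25.6, 156.8]
tcp_rot: [-3.14, -0.0, 1.57]
contact_force: [1.0, -0.3, -0.1]
opening: 0.9
grasp_force: 0.0
```

Call:
carry_out(
  series=[
    [0,0,0,0,0,-0.3,-0.8],
    [0,0,0,0,0,-0.4,-0.8],
    [0,0,0,0.4,0,-0.4,-0.8],
    [0,0,0,0.6,0,-0.4,-0.8],
    [0,0,0,0.6,0,-0.4,-0.8],
    [0,0,0,0.6,0,-0.4,-0.8],
  ],
)

```text
clock: 27.75
eef_pos: [444.2, 125.7, 256.3]
tcp_rot: [3.141, -0.0, 1.573]
contact_force: [-0.4, -0.3, 0.1]
opening: 0.902
grasp_force: 0.0
```

```bash
python3 - <<'E'
from h import *
im,c=look('w17.png','black_cap_bottle_mid',66)
im2=save('scene','s3.png')
cv2.imwrite('pics/c7.png',np.vstack([cv2.resize(im,(448,280)),cv2.resize(im2[150:300,250:450],(448,320))])[:,:,::-1])
E
```

```text
27.75 [444.2 125.7 256.3] [ 3.1411e+00 -2.0000e-04  1.5733e+00] 0.902
black_cap_bottle_mid 0.96 [302. 320.] 3638 circ 302 322 44 [445.9 -27.6  66. ]
```

View pics/c7.png

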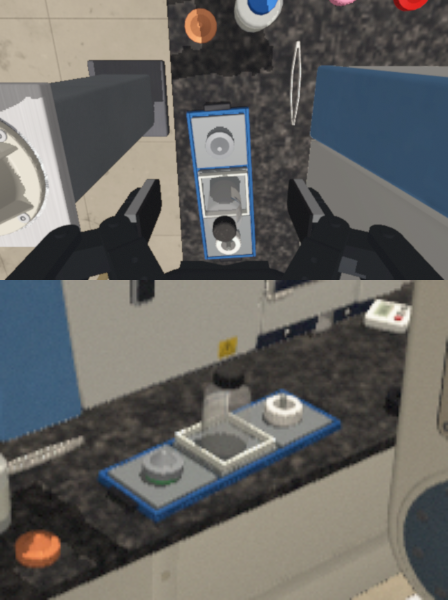

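The cone is on the pad, the bottle stands upright in the well and the ring is on the post. The look-alikes in view (copper cone, blue-capped bottle) are undisturbed. I'm handing in.

```bash
python3 -c "
from rig import r
print(r.sign_off())"
```

```text
the job is handed in; nothing more can be done
None
```

The job is handed in: white ring on the post, then silver cone on the green pad, then black-capped bottle upright in the well, with the look-alikes never touched, at about 28 s on the robot's clock; no verdict was returned.

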